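# Wind the tool rest along its slide to the red band

## Robot

A 7-joint arm with a two-finger parallel gripper is mounted at the origin on the work surface. World frame = base frame: x ahead of the robot, y to its left, z up, the work surface at z = 0. Lengths are in m, angles in rad, forces in N, time in s.
With the tool pointing down it reaches from about 0.375 to 0.925 m from the base axis. Payload 3.1 kg.
Tool frame: the origin (TCP) lies at the very end of the fingers, on their centre line; the grasp point (between the pads) lies 19 mm behind it; z points along the fingers, y is the direction in which the jaws open and shut (so a half turn about z gives the same grasp; the last joint's range is limited). The gripper opens to 85 mm and grips with 20 to 120 N. Pads are 22 mm wide; open, the fingers measure 114 mm over their backs; the gripper's body (76 mm by 85 mm) begins 54 mm behind the grasp point. The pads swing forward as they close: fully open they stand 13 mm farther back than shut.
Start: joints at [-0.098, 0.383, 0.044, 1.598, -0.018, 1.161, -0.05], TCP at [0.65, 0, 0.231] pointing down, gripper open.
Joint ranges: [-2.61, 2.61], [-0.41, 2.15], [-1.48, 1.57], [0, 2.5], [-1.57, 4.71], [0.05, 1.97], [-2.85, 2.85]. Speed limits (rad/s): [2.79, 2.79, 3.14, 3.14, 3.14, 3.14, 3.14].

## Interface

Orientations are given as a unit quaternion [x, y, z, w].
In Python, from cell import manip gives the robot as it stands.
- The arm moves only by the tool step_arm, never from a script. Its argument "motion" is a list of rows, each a list of 7 numbers: the shift along the tool's x, y, z in m, then the turn, a rotation vector about the tool's x, y, z in degrees, then the gripper command: -1 is shut, 1 is fully open, values between are in proportion. A call has exactly 5 rows; each row shifts and turns the commanded pose from where the row before left it, along the tool's axes as they then stand; what a row does not reach is not made up. A row lasts 1/8 s, in which the tool goes at most 62.5 mm and 10.7 degrees, less where a joint would pass 70% of its speed; a pose out of reach is approached as far as the arm can. A call is refused whole if a number of a shift passes 0.0625 or a number of a turn 10.7, either way. A call with a gripper value outside its range is refused whole. The fingers move at their own pace and stop on an object; "newtons" is the grip in N (left out, the last holds). Time passes only in rows, so rows that do not move let the fingers close, or fill a call up. It gives the time, the measured TCP pose, the force and the opening at its end, in the units of the state.
- manip.read_state(): the state, without advancing time (a new reading comes with each control period).
- manip.snapshot(name): name is "scene" or "side" or "wrist"; returns a dict with "img" (480x640x3 uint8, red, green, blue), "fx", "fy", "cx", "cy" (pixels), "rvec" (rotation vector, rad) and "tvec" (3), from world to camera coordinates, as OpenCV has them; the wrist camera has in their place "mount" (4x4, takes a point from camera to tool coordinates, whose origin is the TCP and whose axes are the flange's). Camera axes: x right, y down, z forward; pixel columns grow to the right and rows downward; lengths in m; the calibration is good to about 2 mm. A picture is of the moment at which its call begins: read the wrist's pose just before it. There is no depth.
- manip.close_job(): hands the job in, once; it reports no verdict.
The state is a dict: "clock": time; "qpos": joint angles; "joint_velocities": joint speeds; "tau": joint torques, N m; "ee_pos": TCP position; "tool_rot": TCP orientation; "contact_force": force on the tool from outside, world axes, zero at the start; "torque": the same for the moment, N m; "width": finger opening in m.
Only numpy, scipy, OpenCV 4.12 (cv2) and the standard library are available. Lean on these libraries where they do the work, as an engineer would, in place of code of your own. Each camera call takes 0.05 s, during which the arm holds its last target.

## Task

Using the crank with the pale wooden handle, wind the tool rest along its slide until its yellow pointer stands over the red band on the scale rail, without lifting the crank off the square shaft end. Then let go and leave the crank seated on its shaft. Do not push the tool rest itself, and leave the other crank, with the black handle, as it is.

Things in the scene. Friction and masses are not known exactly. Their poses are not given: they have to be found in the camera images.
- rest_grip (a point): Centre of the crank's upright pale wooden handle: round, 28 mm across, 70 mm tall, spinning freely on its pin; centre 122 mm above the bench, crank arm 36 mm below it. Frame: z up, x from the upright shaft axis out to the handle, axis 55 mm back along -x. Starts anywhere round its circle. The loose crank (0.4 kg) just sits on a 14 mm square shaft end 1 mm smaller than its socket, 26 mm deep.
- rest_carriage: Tool-rest carriage: grey saddle with a low steel rest bar. Origin: middle of its yellow pointer, a needle 7 mm wide, 46 mm above the bench over the scale rail. x: travel away from the gearbox. Turning the crank clockwise seen from above drives it along +x, 20 mm per full turn (about 4 N at the handle); anticlockwise brings it back; it stays where left. It can go 100 mm from its start.
- band: Red band: a fixed clip on the scale rail, 20 mm long along the rail (10 mm either side of this origin), 28 mm across, top 39 mm above the bench, just under the pointer's height. x: along the rail, away from the gearbox. At the start it lies 44 to 64 mm beyond the pointer.
- steady_grip (a point): Centre of the upright black handle of the other crank, same shape, on the second slide, which carries a roller steady (grey yoke, black rollers). The two shaft axes are 0.25 m or more apart; besides the cranks nothing within 0.14 m of the pale crank's axis is taller than 100 mm. To be left alone.
Not all that is in view belongs to the job. Leave any blue, green or pink look-alike of the part that bears rest_grip alone.

How it is judged:
At the end, for the whole second after the job is handed in: The middle of the tool rest's yellow pointer stands over the red band (within 10 mm of the band's middle along the rail) and at rest, and the crank sits on its square shaft end, its handle's centre within 10 mm of the seated height of 122 mm and upright within 10 degrees (x of rest_carriage in the frame of band between -0.01 and 0.01 m and linear speed of rest_carriage below 0.005 m/s and height (world z) of rest_grip between 0.112 and 0.132 m and angle between rest_grip's own z axis and vertical below 0.17 rad); the robot touches nothing.
It fails at once if the crank lifted off, or nearly off, its square shaft end (handle raised more than 18 mm) (height (world z) of rest_grip above 0.14 m).
It fails at once if the tool rest pushed by the robot itself (over 5 N) (contact force between rest_carriage and the fingers above 5 N or contact force between rest_carriage and the arm above 5 N).
It fails at once if the other crank, with the black handle, turned or moved (its handle by more than 25 mm) (distance of steady_grip from where it was at the start of the episode above 0.025 m).
It also fails if it takes over 61 s, if anything falls off the work surface, if the arm or the gripper's body presses on something with over 40 N, if the wrist force passes 120 N, or if a joint passes its speed limit or range.

## Working session

There is one attempt and no reset: what is moved stays moved. The work goes in short steps, Python scripts to look and compute and a tool call to move; the robot and the scene stay as the last step left them, time stands still between calls to the robot, and variables do not carry over. Pictures are saved under pics/ and viewed, and the job is handed in when it is done.

Besides the shell and the picture viewer there is one more tool, called after ">>>" as name([rows], argument=value, ...), one row to a line, values as JSON. step_arm: Moves the arm, as the interface text tells. Its arguments: {"type":"object","properties":{"motion":{"type":"array"},"newtons":{"type":"number"}},"required":["motion"]}

```bash
mkdir -p pics; ls
cat > h.py <<'E'
import numpy as np, cv2
from cell import manip
from scipy.spatial.transform import Rotation as R
def cam(n):
    s=manip.read_state(); d=manip.snapshot(n); d['K']=np.array([[d['fx'],0,d['cx']],[0,d['fy'],d['cy']],[0,0,1.]])
    if 'mount' in d:
        T=np.eye(4);T[:3,:3]=R.from_quat(s['tool_rot']).as_matrix();T[:3,3]=s['ee_pos'];W=T@np.array(d['mount'])
        d['o']=W[:3,3];d['Rcw']=W[:3,:3]
    else:
        Rw=R.from_rotvec(np.ravel(d['rvec'])).as_matrix();d['Rcw']=Rw.T;d['o']=-Rw.T@np.ravel(d['tvec'])
    return d
def ray(d,u,v,z):
    r=d['Rcw']@np.array([(u-d['cx'])/d['fx'],(v-d['cy'])/d['fy'],1]); return d['o']+r*(z-d['o'][2])/r[2]
def proj(d,p):
    q=d['Rcw'].T@(np.array(p)-d['o']); return d['fx']*q[0]/q[2]+d['cx'],d['fy']*q[1]/q[2]+d['cy']
def save(d,n): cv2.imwrite('pics/'+n+'.png',d['img'][:,:,::-1])
E
python3 - <<'E'
from h import *
print(manip.read_state())
for n in ['scene','side','wrist']:
    d=cam(n);save(d,n+'0');print(n,d['o'],d['Rcw'][:,2],d['fx'])
E
```

```text
pics
{'clock': 0.0, 'qpos': array([-0.09781231,  0.38386173,  0.04383862,  1.59959147, -0.01784149,
        1.16119113, -0.04990492]), 'joint_velocities': array([-4.12712758e-04, -4.66233128e-04,  2.82325852e-04,  9.84242292e-04,
        3.37737509e-05,  3.56628162e-04,  7.32804038e-04]), 'tau': array([-8.41360106e-04, -4.33466363e+01,  1.02427706e+00, -2.49513745e+01,
        1.06121189e-02,  1.12996699e-02, -5.17373280e-06]), 'ee_pos': array([ 6.49050813e-01, -1.87813601e-05,  2.29861880e-01]), 'tool_rot': array([ 0.70706871,  0.7071436 , -0.00100828, -0.00086728]), 'contact_force': array([-0.6467325 , -0.01414518,  0.55441459]), 'torque': array([-0.00600393, -0.02433948, -0.03288704]), 'width': 0.08537050910006111}
scene [0.9958788  0.27932933 0.81646278] [-0.48670126 -0.24083747 -0.83971376] 547.2211019308371
side [ 0.52813386 -0.66952803  1.01069662] [ 0.03844278  0.62162786 -0.78236881] 605.1095614100741
wrist [0.64943978 0.06805423 0.37251098] [-0.00222111 -0.26477927 -0.96430649] 422.96944515157605
```

View pics/scene0.png

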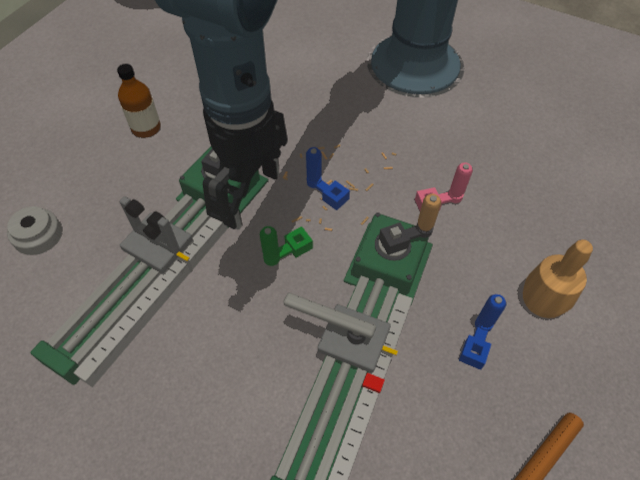

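View pics/side0.png

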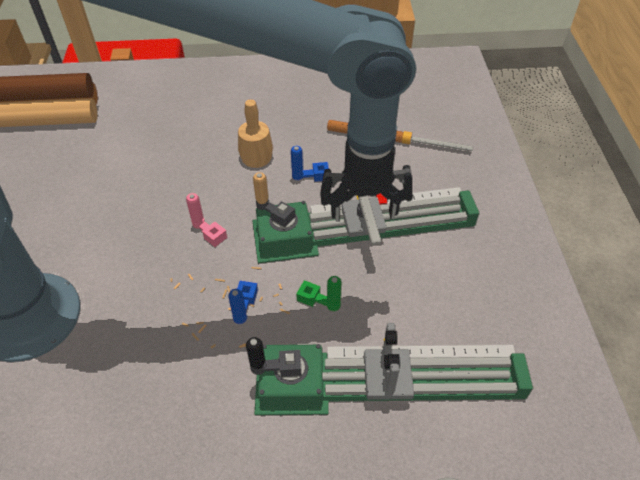

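View pics/wrist0.png

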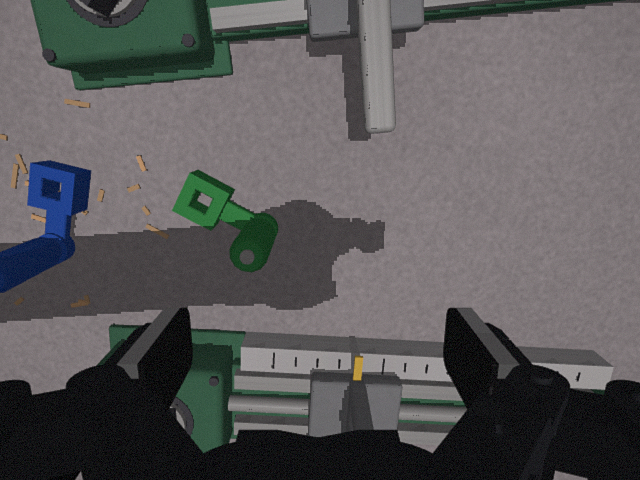

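Scene view: the pale handle top is near (432,198), its hub near (395,236), the yellow pointer near (390,350) and the red band near (373,383). Side view: the handle top is near (261,177) and the hub near (282,213). The black crank is on the other slide, near (256,345).

Run:
```python
from h import *
def blob(d,lo,hi,roi):
    hsv=cv2.cvtColor(d['img'],cv2.COLOR_RGB2HSV);m=cv2.inRange(hsv,lo,hi);k=np.zeros_like(m);x0,y0,x1,y1=roi;k[y0:y1,x0:x1]=m[y0:y1,x0:x1]
    n,l,s,c=cv2.connectedComponentsWithStats(k)
    if n<2:return None
    i=1+np.argmax(s[1:,4]);return s[i],c[i]
def tri(a,ua,b,ub):
    A=[];y=[]
    P=[]
    for d,u in((a,ua),(b,ub)):
        r=d['Rcw']@np.array([(u[0]-d['cx'])/d['fx'],(u[1]-d['cy'])/d['fy'],1]);r/=np.linalg.norm(r)
        M=np.eye(3)-np.outer(r,r);A.append(M);y.append(M@d['o'])
    return np.linalg.lstsq(np.vstack(A),np.hstack(y),rcond=None)[0]
s=cam('scene');d=cam('side')
print('top tri',tri(s,(432,198),d,(261,177)),'scene z.157',ray(s,432,198,.157),'side',ray(d,261,177,.157))
hs=blob(s,(8,60,60),(22,255,255),(405,185,450,245));hd=blob(d,(8,60,60),(22,255,255),(245,165,275,210))
print(hs,hd,'handle centroid',tri(s,hs[1],d,hd[1]),ray(s,*hs[1],.122),ray(d,*hd[1],.122))
p=blob(s,(22,120,100),(35,255,255),(370,330,410,370));b=blob(s,(0,150,80),(6,255,255),(350,365,400,400))
print('ptr',p,ray(s,*p[1],.046),'band',b,ray(s,*b[1],.037))
cv2.imwrite('pics/crop.png',cv2.resize(s['img'][170:410,280:480,::-1],None,fx=2.5,fy=2.5,interpolation=cv2.INTER_CUBIC)[:600])
cv2.imwrite('pics/crop2.png',cv2.resize(d['img'][140:260,230:350,::-1],None,fx=5,fy=5,interpolation=cv2.INTER_CUBIC))
```

```text
top tri [0.46930978 0.19424992 0.15660577] scene z.157 [0.46745776 0.19506218 0.157     ] side [0.47077832 0.19196605 0.157     ]
(array([418, 194,  23,  38, 582], dtype=int32), array([428.59450172, 212.6975945 ])) (array([253, 172,  15,  32, 384], dtype=int32), array([260.32291667, 187.7578125 ])) handle centroid [0.46732052 0.19680877 0.12090558] [0.46908984 0.19659959 0.122     ] [0.46674843 0.19654406 0.122     ]
ptr (array([382, 346,  16,   9,  73], dtype=int32), array([389.2739726 , 349.94520548])) [0.67481341 0.22989798 0.046     ] band (array([362, 373,  22,  20, 271], dtype=int32), array([372.79704797, 382.36900369])) [0.72799275 0.22841619 0.037     ]
```

View pics/crop.png

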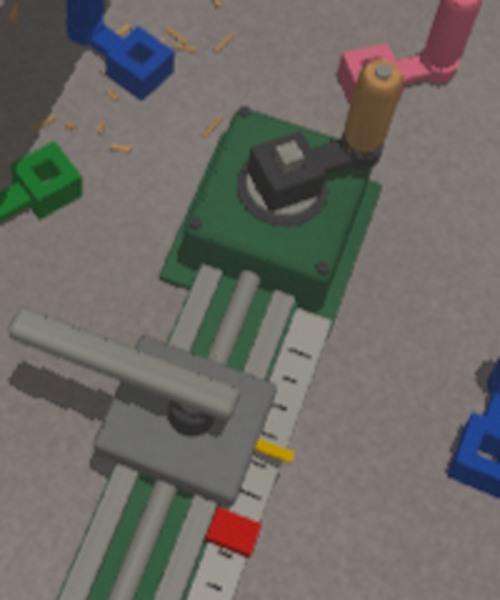

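View pics/crop2.png

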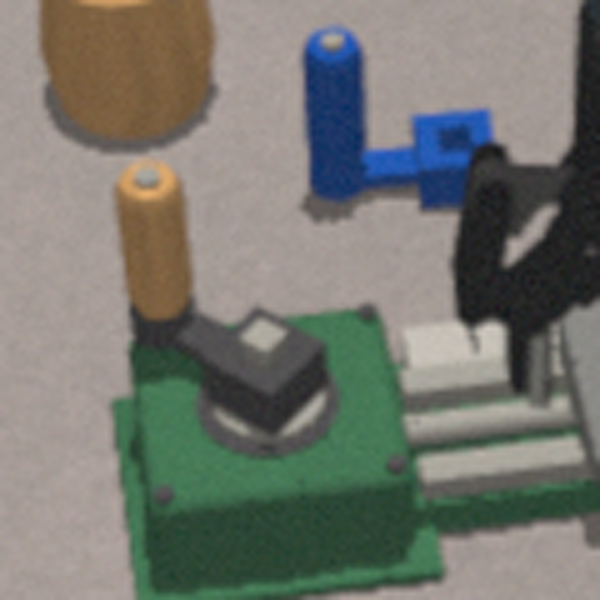

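Run:
```python
from h import *
def tri(a,ua,b,ub):
    A=[];y=[]
    for d,u in((a,ua),(b,ub)):
        r=d['Rcw']@np.array([(u[0]-d['cx'])/d['fx'],(u[1]-d['cy'])/d['fy'],1]);r/=np.linalg.norm(r)
        M=np.eye(3)-np.outer(r,r);A.append(M);y.append(M@d['o'])
    return np.linalg.lstsq(np.vstack(A),np.hstack(y),rcond=None)[0]
s=cam('scene');d=cam('side')
ax=tri(s,(396,231),d,(282.8,206.6));print('shaft top',ax)
h=np.array([.4685,.1945]);print('r',np.linalg.norm(h-ax[:2]),'ang',np.degrees(np.arctan2(*(h-ax[:2])[::-1])))
print('mallet top',tri(s,(584,246),d,(251,104)))
print('pink top',tri(s,(463,167),d,(194,198)))
# rail direction: pointer tip & band corners (scene crop 2.5x, origin 280,170)
f=lambda x,y:(280+x/2.5,170+y/2.5)
for q in [(212,533),(252,555),(261,519),(221,508)]: print('band corner',ray(s,*f(*q),.039))
for q in [(256,442),(256,453),(293,453),(293,460)]: print('ptr corner',ray(s,*f(*q),.046))
for q in [(303,313),(240,540)]: print('rail',ray(s,*f(*q),.039))
```

```text
shaft top [0.51026541 0.16167048 0.09997751]
r 0.05312369518465187 ang 141.83103636613532
mallet top [0.45006882 0.4189388  0.16094476]
pink top [0.32596095 0.20880098 0.09025093]
band corner [0.73523176 0.21879178 0.039     ]
band corner [0.73614162 0.24472217 0.039     ]
band corner [0.71428932 0.24054391 0.039     ]
band corner [0.71923048 0.21703883 0.039     ]
ptr corner [0.67508784 0.21878115 0.046     ]
ptr corner [0.68141422 0.22165112 0.046     ]
ptr corner [0.67108606 0.24114232 0.046     ]
ptr corner [0.67511351 0.24289862 0.046     ]
rail [0.57852729 0.20867496 0.039     ]
rail [0.73138401 0.23491939 0.039     ]
```

>>> step_arm([
  [0.039,-0.036,0,0,0,0,1],
  [0.039,-0.036,0,0,0,0,1],
  [0.039,-0.036,0,0,0,0,1],
  [0.039,-0.036,0,0,0,0,1],
  [0.039,-0.037,0,0,0,0,1],
], newtons=30)

```text
clock: 0.98
ee_pos: [0.4679, 0.1963, 0.2316]
tool_rot: [0.707, 0.707, 0.0, 0.0]
contact_force: [0.3, 1.2, -0.0]
width: 0.0853
```

Run:
```python
from h import *
d=cam('wrist');save(d,'w1');print(manip.read_state()['ee_pos'])
print('expect top',proj(d,[.4685,.1945,.157]),'shaft',proj(d,[.511,.161,.1]))
```

```text
[0.46148119 0.20373267 0.23132008]
expect top (np.float64(318.6717647639738), np.float64(260.69770690477685)) shaft (np.float64(379.98649991588036), np.float64(281.6647465940506))
```

View pics/w1.png

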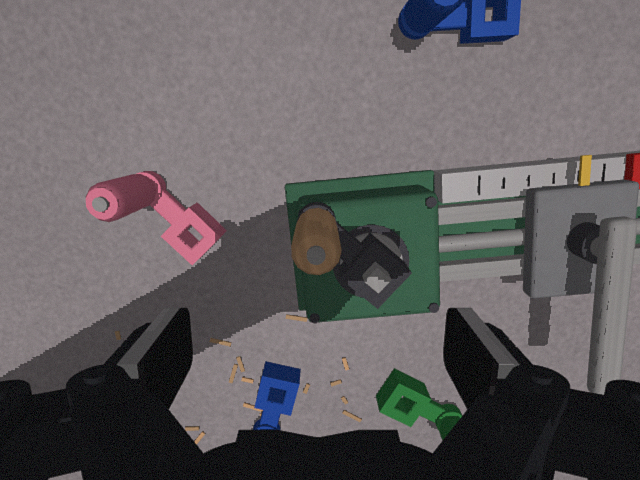

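Wrist view: pale handle top at (316,255), shaft top near (376,283). The arm was still moving, so I'll measure again.

Run:
```python
from h import *
for i in range(4):
    d=cam('wrist');
s=manip.read_state();print(s['ee_pos'],s['joint_velocities'].round(3))
d=cam('wrist');save(d,'w2')
print('expect top',proj(d,[.4685,.1945,.157]),'shaft',proj(d,[.511,.161,.1]))
cv2.imwrite('pics/w2c.png',cv2.resize(d['img'][180:320,260:440,::-1],None,fx=4,fy=4,interpolation=cv2.INTER_CUBIC))
```

```text
[0.46929075 0.19471627 0.23152638] [ 0.021  0.012  0.032 -0.011  0.001 -0.002 -0.002]
expect top (np.float64(316.0035886488185), np.float64(257.88400686806455)) shaft (np.float64(377.9794425118949), np.float64(279.45485609962094))
```

View pics/w2c.png

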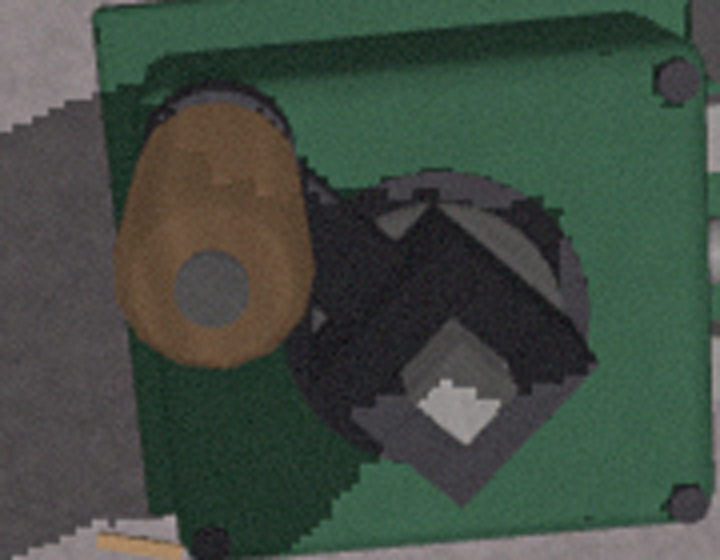

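Run:
```python
from h import *
s=manip.read_state();d=cam('wrist');print(s['ee_pos'])
a=ray(d,312.8,252,.157);b=ray(d,374.8,275.5,.1);print(a,b,np.linalg.norm((a-b)[:2]),np.degrees(np.arctan2(*(a-b)[:2][::-1])))
```

```text
[0.4698123  0.19394267 0.23144831]
[0.46730459 0.19705035 0.157     ] [0.50913617 0.16305453 0.1       ] 0.053903583853158146 140.89982805282912
```

>>> step_arm([
  [0.001,0,0.03,0,0,0,1],
  [0,0,0.03,0,0,0,1],
  [0,0,0.03,0,0,0,1],
  [0,0,0.022,0,0,0,1],
  [0,0,0,0,0,0,1],
])

```text
clock: 1.95
ee_pos: [0.4683, 0.1937, 0.1173]
tool_rot: [0.708, 0.706, -0.002, -0.001]
contact_force: [0.5, -0.0, -0.1]
width: 0.0854
```

>>> step_arm([
  [0,0,0,0,0,0,0],
  [0,0,0,0,0,0,-0.5],
  [0,0,0,0,0,0,-1],
  [0,0,0,0,0,0,-1],
  [0,0,0,0,0,0,-1],
], newtons=30)

```text
clock: 2.58
ee_pos: [0.4693, 0.1966, 0.1201]
tool_rot: [0.707, 0.707, 0.001, 0.0]
contact_force: [-2.1, 0.3, 4.4]
width: 0.027
```

>>> step_arm([
  [0,0,0,0,0,0,-1],
  [0,0,0,0,0,0,-1],
  [0,0,0,0,0,0,-1],
  [0,0,0,0,0,0,-1],
  [0,0,0,0,0,0,-1],
])

```text
clock: 3.2
ee_pos: [0.4693, 0.1966, 0.1201]
tool_rot: [0.707, 0.707, 0.001, 0.0]
contact_force: [-1.6, -0.5, 5.3]
width: 0.0272
```

Run:
```python
import numpy as np
a=np.radians(140.5-12*np.arange(0,31));p=np.round(.055*np.c_[np.cos(a),np.sin(a)],3 if 0 else 4);d=np.diff(p,axis=0)
for i in range(0,30,5): print(i,[[round(float(y),4),round(float(x),4)] for x,y in d[i:i+5]])
```

```text
0 [[0.008, 0.0082], [0.0062, 0.0097], [0.004, 0.0107], [0.0017, 0.0114], [-0.0007, 0.0115]]
5 [[-0.003, 0.0111], [-0.0053, 0.0102], [-0.0073, 0.0088], [-0.009, 0.0072], [-0.0103, 0.0051]]
10 [[-0.0112, 0.0029], [-0.0115, 0.0005], [-0.0113, -0.0019], [-0.0107, -0.0042], [-0.0096, -0.0064]]
15 [[-0.008, -0.0082], [-0.0062, -0.0097], [-0.004, -0.0107], [-0.0017, -0.0114], [0.0007, -0.0115]]
20 [[0.003, -0.0111], [0.0053, -0.0102], [0.0073, -0.0088], [0.009, -0.0072], [0.0103, -0.0051]]
25 [[0.0112, -0.0029], [0.0115, -0.0005], [0.0113, 0.0019], [0.0107, 0.0042], [0.0096, 0.0064]]
```

>>> step_arm([
  [0.008,0.0082,0,0,0,0,-1],
  [0.0062,0.0097,0,0,0,0,-1],
  [0.004,0.0107,0,0,0,0,-1],
  [0.0017,0.0114,0,0,0,0,-1],
  [-0.0007,0.0115,0,0,0,0,-1],
])

```text
clock: 3.82
ee_pos: [0.5195, 0.2134, 0.1197]
tool_rot: [0.707, 0.707, -0.003, -0.0]
contact_force: [-4.1, -4.2, 7.9]
width: 0.0274
```

Run:
```python
from h import *
d=cam('scene');s=manip.read_state();print(s['ee_pos'],s['contact_force'],s['width']);save(d,'s1')
```

```text
[0.52135619 0.21280642 0.11979389] [-2.806572   -2.82930518  6.85253147] 0.027446216008204707
```

View pics/s1.png

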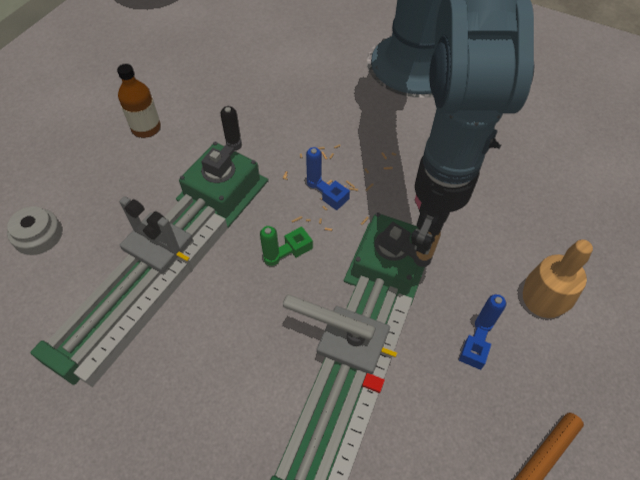

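Scene view: the crank has followed the gripper round, with the handle near (428,245), and the pointer has crept to about (390,352). Forces are small, so I'll continue.

>>> step_arm([
  [-0.003,0.0111,0,0,0,0,-1],
  [-0.0053,0.0102,0,0,0,0,-1],
  [-0.0073,0.0088,0,0,0,0,-1],
  [-0.009,0.0072,0,0,0,0,-1],
  [-0.0103,0.0051,0,0,0,0,-1],
])

```text
clock: 4.5
ee_pos: [0.5601, 0.1813, 0.1197]
tool_rot: [0.707, 0.707, -0.002, -0.002]
contact_force: [-6.8, 0.3, 8.9]
width: 0.0271
```

>>> step_arm([
  [-0.0112,0.0029,0,0,0,0,-1],
  [-0.0115,0.0005,0,0,0,0,-1],
  [-0.0113,-0.0019,0,0,0,0,-1],
  [-0.0107,-0.0042,0,0,0,0,-1],
  [-0.0096,-0.0064,0,0,0,0,-1],
])

```text
clock: 5.12
ee_pos: [0.5549, 0.1272, 0.1202]
tool_rot: [0.707, 0.707, 0.002, 0.0]
contact_force: [1.2, 4.4, 4.2]
width: 0.0271
```

>>> step_arm([
  [-0.008,-0.0082,0,0,0,0,-1],
  [-0.0062,-0.0097,0,0,0,0,-1],
  [-0.004,-0.0107,0,0,0,0,-1],
  [-0.0017,-0.0114,0,0,0,0,-1],
  [0.0007,-0.0115,0,0,0,0,-1],
])

```text
clock: 5.75
ee_pos: [0.5039, 0.1034, 0.1202]
tool_rot: [0.708, 0.706, 0.001, 0.003]
contact_force: [4.3, -0.7, 5.4]
width: 0.0272
```

>>> step_arm([
  [0.003,-0.0111,0,0,0,0,-1],
  [0.0053,-0.0102,0,0,0,0,-1],
  [0.0073,-0.0088,0,0,0,0,-1],
  [0.009,-0.0072,0,0,0,0,-1],
  [0.0103,-0.0051,0,0,0,0,-1],
])

```text
clock: 6.38
ee_pos: [0.459, 0.1358, 0.1201]
tool_rot: [0.708, 0.706, -0.004, 0.002]
contact_force: [-2.7, -6.4, 15.2]
width: 0.027
```

>>> step_arm([
  [0.0112,-0.0029,0,0,0,0,-1],
  [0.0115,-0.0005,0,0,0,0,-1],
  [0.0113,0.0019,0,0,0,0,-1],
  [0.0107,0.0042,0,0,0,0,-1],
  [0.0096,0.0064,0,0,0,0,-1],
])

```text
clock: 7.0
ee_pos: [0.4666, 0.1936, 0.1199]
tool_rot: [0.707, 0.707, -0.003, -0.0]
contact_force: [-4.7, -2.1, 13.6]
width: 0.027
```

Run:
```python
from h import *
d=cam('scene');s=manip.read_state();print(s['ee_pos'],s['contact_force'],s['width']);save(d,'s2')
def blob(d,lo,hi,roi):
    hsv=cv2.cvtColor(d['img'],cv2.COLOR_RGB2HSV);m=cv2.inRange(hsv,lo,hi);k=np.zeros_like(m);x0,y0,x1,y1=roi;k[y0:y1,x0:x1]=m[y0:y1,x0:x1]
    n,l,s,c=cv2.connectedComponentsWithStats(k);i=1+np.argmax(s[1:,4]);return s[i],c[i]
p=blob(d,(22,120,100),(35,255,255),(340,330,410,420));b=blob(d,(0,150,80),(6,255,255),(340,365,400,420))
print('ptr',p,ray(d,*p[1],.046),'band',b,ray(d,*b[1],.039))
```

```text
[0.46796305 0.19513744 0.11998551] [-3.48326395  0.60000642 10.69010317] 0.027654742842377917
ptr (array([378, 357,  15,  10,  74], dtype=int32), array([385.01351351, 361.62162162])) [0.69436587 0.23174841 0.046     ] band (array([362, 375,  22,  18, 205], dtype=int32), array([374.57073171, 383.68780488])) [0.72924987 0.23165077 0.039     ]
```

View pics/s2.png

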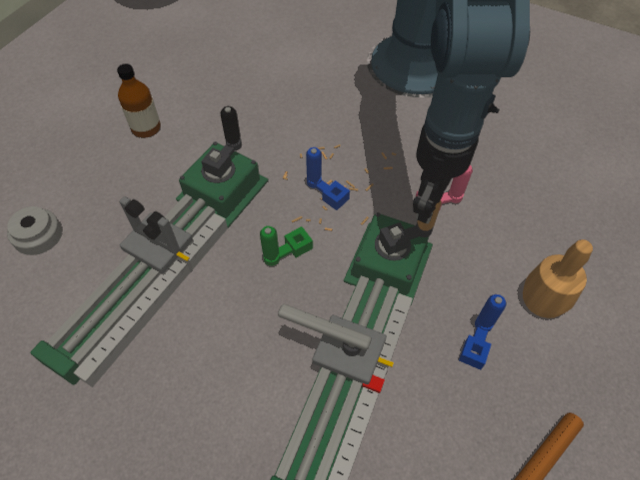

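One turn moved the pointer about 19.6 mm, to (385,362), as expected. About 32 mm remains, so I'll do another full turn.

>>> step_arm([
  [0.008,0.0082,0,0,0,0,-1],
  [0.0062,0.0097,0,0,0,0,-1],
  [0.004,0.0107,0,0,0,0,-1],
  [0.0017,0.0114,0,0,0,0,-1],
  [-0.0007,0.0115,0,0,0,0,-1],
])

```text
clock: 7.68
ee_pos: [0.5184, 0.2132, 0.1197]
tool_rot: [0.707, 0.707, -0.003, -0.0]
contact_force: [-5.2, -0.4, 12.1]
width: 0.0273
```

>>> step_arm([
  [-0.003,0.0111,0,0,0,0,-1],
  [-0.0053,0.0102,0,0,0,0,-1],
  [-0.0073,0.0088,0,0,0,0,-1],
  [-0.009,0.0072,0,0,0,0,-1],
  [-0.0103,0.0051,0,0,0,0,-1],
])

```text
clock: 8.3
ee_pos: [0.5604, 0.1799, 0.1198]
tool_rot: [0.707, 0.707, -0.002, -0.001]
contact_force: [-3.7, 2.2, 11.0]
width: 0.0269
```

>>> step_arm([
  [-0.0112,0.0029,0,0,0,0,-1],
  [-0.0115,0.0005,0,0,0,0,-1],
  [-0.0113,-0.0019,0,0,0,0,-1],
  [-0.0107,-0.0042,0,0,0,0,-1],
  [-0.0096,-0.0064,0,0,0,0,-1],
])

```text
clock: 8.93
ee_pos: [0.554, 0.1259, 0.1201]
tool_rot: [0.707, 0.707, 0.001, 0.0]
contact_force: [1.9, 3.3, 6.3]
width: 0.0271
```

>>> step_arm([
  [-0.008,-0.0082,0,0,0,0,-1],
  [-0.0062,-0.0097,0,0,0,0,-1],
  [-0.004,-0.0107,0,0,0,0,-1],
  [-0.0017,-0.0114,0,0,0,0,-1],
  [0.0007,-0.0115,0,0,0,0,-1],
])

```text
clock: 9.55
ee_pos: [0.5039, 0.1034, 0.1202]
tool_rot: [0.708, 0.706, 0.001, 0.003]
contact_force: [4.2, -0.7, 5.6]
width: 0.0272
```

>>> step_arm([
  [0.003,-0.0111,0,0,0,0,-1],
  [0.0053,-0.0102,0,0,0,0,-1],
  [0.0073,-0.0088,0,0,0,0,-1],
  [0.009,-0.0072,0,0,0,0,-1],
  [0.0103,-0.0051,0,0,0,0,-1],
])

```text
clock: 10.18
ee_pos: [0.4589, 0.1358, 0.1201]
tool_rot: [0.708, 0.706, -0.004, 0.002]
contact_force: [-3.0, -5.4, 15.1]
width: 0.0271
```

>>> step_arm([
  [0.0112,-0.0029,0,0,0,0,-1],
  [0.0115,-0.0005,0,0,0,0,-1],
  [0.0113,0.0019,0,0,0,0,-1],
  [0.0107,0.0042,0,0,0,0,-1],
  [0.0096,0.0064,0,0,0,0,-1],
])

```text
clock: 10.8
ee_pos: [0.4666, 0.1936, 0.1199]
tool_rot: [0.707, 0.707, -0.003, -0.0]
contact_force: [-4.0, -1.0, 14.0]
width: 0.0275
```

```bash
cat >> h.py <<'E'
def blob(d,lo,hi,roi):
    hsv=cv2.cvtColor(d['img'],cv2.COLOR_RGB2HSV);m=cv2.inRange(hsv,lo,hi);k=np.zeros_like(m);x0,y0,x1,y1=roi;k[y0:y1,x0:x1]=m[y0:y1,x0:x1]
    n,l,s,c=cv2.connectedComponentsWithStats(k);i=1+np.argmax(s[1:,4]);return s[i],c[i]
def meas(name):
    d=cam('scene');s=manip.read_state();print(s['ee_pos'],s['contact_force'],s['width']);save(d,name)
    p=blob(d,(22,120,100),(35,255,255),(340,330,410,420));b=blob(d,(0,150,80),(6,255,255),(340,365,400,420))
    print('ptr',p,ray(d,*p[1],.046),'band',b,ray(d,*b[1],.039))
    cv2.imwrite('pics/'+name+'c.png',cv2.resize(d['img'][340:410,330:430,::-1],None,fx=6,fy=6,interpolation=cv2.INTER_CUBIC))
E
python3 -c "
from h import *
meas('s3')"
```

```text
[0.46794241 0.19515892 0.11996384] [-4.18408389  0.41532945 10.08827227] 0.02757180127910063
ptr (array([373, 369,  16,  10,  78], dtype=int32), array([380.43589744, 373.70512821])) [0.71421786 0.23339943 0.046     ] band (array([368, 375,  16,  18, 189], dtype=int32), array([375.68783069, 383.34391534])) [0.72802811 0.23287216 0.039     ]
```

View pics/s3c.png

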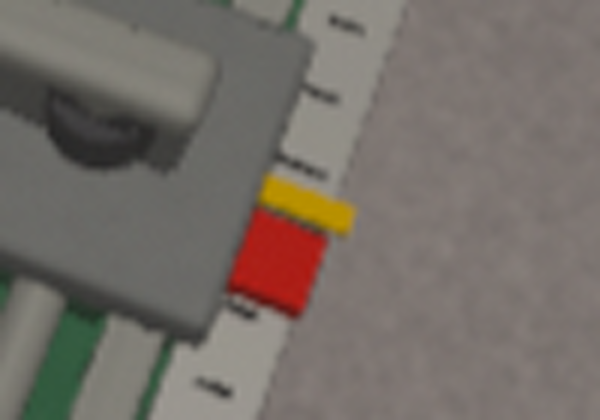

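The pointer is now at the near edge of the band, with about 12–13 mm to go to the middle (around 225–230°).

>>> step_arm([
  [0.008,0.0082,0,0,0,0,-1],
  [0.0062,0.0097,0,0,0,0,-1],
  [0.004,0.0107,0,0,0,0,-1],
  [0.0017,0.0114,0,0,0,0,-1],
  [-0.0007,0.0115,0,0,0,0,-1],
])

```text
clock: 11.48
ee_pos: [0.5184, 0.2132, 0.1197]
tool_rot: [0.707, 0.707, -0.003, -0.0]
contact_force: [-4.0, 0.0, 12.2]
width: 0.0276
```

>>> step_arm([
  [-0.003,0.0111,0,0,0,0,-1],
  [-0.0053,0.0102,0,0,0,0,-1],
  [-0.0073,0.0088,0,0,0,0,-1],
  [-0.009,0.0072,0,0,0,0,-1],
  [-0.0103,0.0051,0,0,0,0,-1],
])

```text
clock: 12.1
ee_pos: [0.5603, 0.1799, 0.1198]
tool_rot: [0.707, 0.707, -0.002, -0.001]
contact_force: [-3.0, 2.3, 10.7]
width: 0.0274
```

>>> step_arm([
  [-0.0112,0.0029,0,0,0,0,-1],
  [-0.0115,0.0005,0,0,0,0,-1],
  [-0.0113,-0.0019,0,0,0,0,-1],
  [-0.0107,-0.0042,0,0,0,0,-1],
  [-0.0096,-0.0064,0,0,0,0,-1],
])

```text
clock: 12.72
ee_pos: [0.554, 0.1259, 0.1201]
tool_rot: [0.707, 0.707, 0.001, 0.0]
contact_force: [2.2, 3.6, 7.0]
width: 0.0272
```

>>> step_arm([
  [-0.008,-0.0082,0,0,0,0,-1],
  [-0.0062,-0.0097,0,0,0,0,-1],
  [-0.004,-0.0107,0,0,0,0,-1],
  [0,0,0,0,0,0,-1],
  [0,0,0,0,0,0,-1],
])

```text
clock: 13.35
ee_pos: [0.5251, 0.1052, 0.12]
tool_rot: [0.708, 0.707, -0.001, 0.001]
contact_force: [0.2, -0.6, 7.2]
width: 0.0272
```

```bash
python3 -c "
from h import *
meas('s4')"
```

```text
[0.52510425 0.10527653 0.11998084] [0.65046407 0.16021411 8.46328276] 0.027176824222154936
ptr (array([370, 377,  17,   9,  68], dtype=int32), array([378.17647059, 381.30882353])) [0.72603847 0.23521011 0.046     ] band (array([368, 382,  14,  11,  92], dtype=int32), array([374.42391304, 386.94565217])) [0.73371658 0.23348505 0.039     ]
```

View pics/s4c.png

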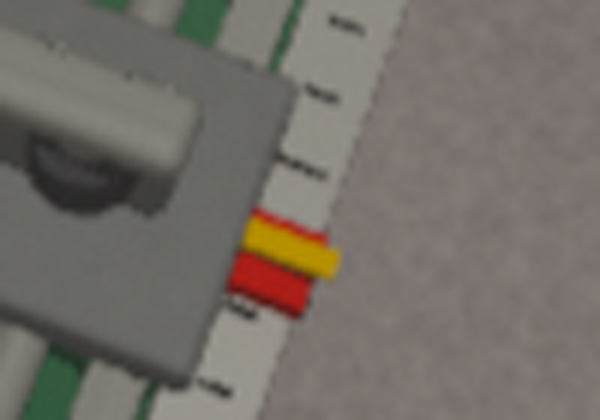

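Run:
```python
from h import *
d=cam('scene');f=lambda x,y:(330+x/6-.4,340+y/6-.4)
R8=np.array([np.cos(.09),np.sin(.09)])
for n,q,z in [('near L',(258,210),.039),('near R',(327,235),.039),('far L top',(230,285),.039),('far R top',(302,308),.039),('far R bottom',(300,318),.039)]:
    p=ray(d,*f(*q),z);print(n,p,p[:2]@R8)
p=blob(d,(22,120,100),(35,255,255),(340,330,410,420));p=ray(d,*p[1],.046);print('ptr',p[:2]@R8)
w=cam('side');save(w,'side2')
cv2.imwrite('pics/side2c.png',cv2.resize(w['img'][160:280,230:430,::-1],None,fx=4,fy=4,interpolation=cv2.INTER_CUBIC))
```

```text
near L [0.71826493 0.22338353 0.039     ] 0.735435310163042
near R [0.71608947 0.24087625 0.039     ] 0.7348408755206066
far L top [0.7383146  0.22527215 0.039     ] 0.7555735744311359
far R top [0.73530892 0.24297091 0.039     ] 0.7541707997230109
far R bottom [0.73774501 0.24355625 0.039     ] 0.7566496417421615
ptr 0.744306447783116
```

View pics/side2c.png

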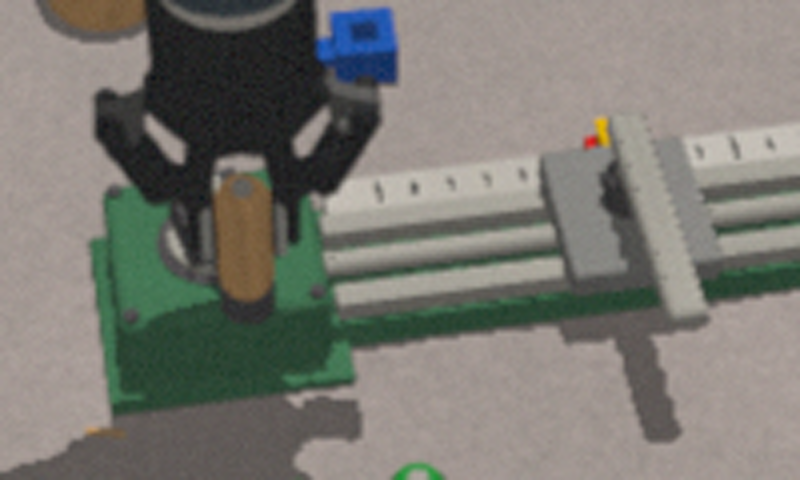

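Side view: the crank is seated and upright in the jaws. The band edges span 19.7 mm (20 mm given), and the pointer is within about 1 mm of the band's middle. Releasing.

>>> step_arm([
  [0,0,0,0,0,0,-0.2],
  [0,0,0,0,0,0,0.2],
  [0,0,0,0,0,0,0.6],
  [0,0,0,0,0,0,1],
  [0,0,0,0,0,0,1],
])

```text
clock: 14.12
ee_pos: [0.525, 0.1077, 0.1191]
tool_rot: [0.707, 0.707, -0.0, -0.0]
contact_force: [0.1, -0.4, 0.4]
width: 0.0855
```

>>> step_arm([
  [0,0,0,0,0,0,1],
  [0,0,-0.01,0,0,0,1],
  [0,0,-0.03,0,0,0,1],
  [0,0,-0.04,0,0,0,1],
  [0,0,-0.04,0,0,0,1],
])

```text
clock: 14.75
ee_pos: [0.5252, 0.1078, 0.2412]
tool_rot: [0.707, 0.707, 0.0, 0.0]
contact_force: [0.4, 1.1, -0.3]
width: 0.0854
```

>>> step_arm([
  [-0.03,0,-0.02,0,0,0,1],
  [-0.03,0,0,0,0,0,1],
  [0,0,0,0,0,0,1],
  [0,0,0,0,0,0,1],
  [0,0,0,0,0,0,1],
])

```text
clock: 15.38
ee_pos: [0.5249, 0.0495, 0.2591]
tool_rot: [0.706, 0.708, 0.0, -0.0]
contact_force: [0.3, 0.2, 0.2]
width: 0.0855
```

Run:
```python
from h import *
meas('s5');d=cam('scene');w=cam('side')
R8=np.array([np.cos(.09),np.sin(.09)])
p=blob(d,(22,120,100),(35,255,255),(340,330,410,420));p=ray(d,*p[1],.046);print('ptr along',p[:2]@R8,'mid .7450')
save(w,'side5')
```

```text
[0.52494393 0.04935869 0.25904651] [0.27944364 0.94660698 1.1936877 ] 0.08576047292453315
ptr (array([370, 377,  17,   9,  68], dtype=int32), array([377.92647059, 381.32352941])) [0.72622694 0.23490007 0.046     ] band (array([368, 382,  14,  11,  93], dtype=int32), array([374.49462366, 386.95698925])) [0.73368386 0.23358261 0.039     ]
ptr along 0.7442880282262857 mid .7450
```

View pics/s5.png

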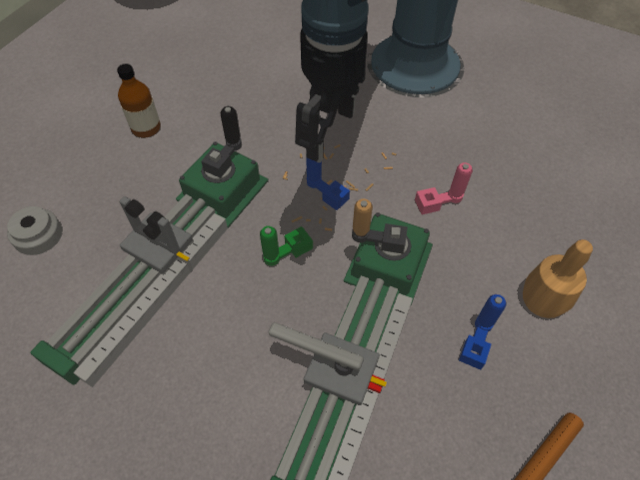

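View pics/side5.png

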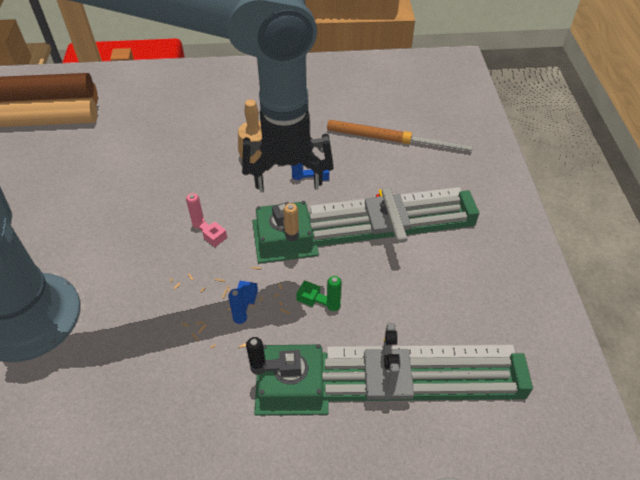

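Both views show the crank seated on its shaft (handle top at scene (364,203), side (291,208)). The pointer is over the band, the black crank looks unmoved, and the gripper is clear. One height check, then I'll hand in.

Run:
```python
from h import *
s=cam('scene');w=cam('side')
print(ray(s,364,203,.157),ray(w,291,208,.157), np.linalg.norm(ray(s,364,203,.157)[:2]-[.511,.1615]))
print(manip.close_job())
```

```text
[0.52492364 0.10798977 0.157     ] [0.52682729 0.10490177 0.157     ] 0.05529206732007269
the job is handed in; nothing more can be done
None
```

I wound the tool rest about 52 mm along its slide, until its yellow pointer stood over the red band. It took roughly 2.6 clockwise turns, with the gripper holding the pale handle. I then released the handle, moved the arm clear and handed the job in at about 16 s.

- **Pointer:** the last scene image put it within about 1 mm of the band's middle. The band itself measured 19.7 mm long against the 20 mm given.
- **Crank:** it is still seated. The two cameras agree to about 4 mm on the handle top when it is taken at the seated height of 157 mm. Its distance from the shaft axis came out at 55.3 mm against the given 55 mm. I judged that it stands upright by eye in the images and did not measure the angle.
- **Other objects:** the black crank looked unchanged in the pictures, and the gripper was open and clear of everything. The largest wrist force I saw was about 17 N, mostly from pressing down on the handle.
- **Disagreement:** the first rough estimate of the pointer-to-band distance (53 mm) ran about 1 mm longer than the final edge-based one. Both are well inside the ±10 mm allowed.

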